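# Load a three-soap gift set into the carton loader's bays in order

## Task

Load the gift set into the three roofed bays of the loader in this order: first the square soap into the bay with one stud on its roof, then the large round soap into the bay with two studs, then the small round soap into the bay with three studs, each slid in fully home against the back stop. The soaps are still soft, so do not lift or tip them: slide them flat along the table, and go round the other things on the table without shifting them.

Things in the scene. Friction and masses are not known exactly. Their poses are not given: they have to be found in the camera images.
- soap_square: the square cream soap bar, 50 x 50 x 25 mm, about 70 g, lying flat; origin at the centre of its underside, x and y along its sides
- soap_large: the large round cream soap, a disc 60 mm in diameter, 25 mm thick, about 80 g, lying flat; origin at the centre of its underside, z up
- soap_small: the small round cream soap, a disc 46 mm in diameter, 25 mm thick, about 50 g, lying flat; origin at the centre of its underside, z up
- bay1: fixed bay with one black stud (tops at 45 mm) on its roof, open at the front, no floor or sill; 70 mm wide inside, 64 mm deep to the back stop, side walls 5 mm thick, 34 mm high. Roof 34 to 38 mm above the table, over the rear only, from 42 mm behind the mouth; the front is open above. Origin on the table, middle of the mouth; x into the bay, y left, z up
- bay1_stop (a point): the foot of the back stop's inner face of the bay with one black stud, at the middle of its width, 64 mm behind the mouth along the bay's x; same axes as the bay
- bay2: fixed bay with two black studs (tops at 45 mm) on its roof, open at the front, no floor or sill; 70 mm wide inside, 64 mm deep to the back stop, side walls 5 mm thick, 34 mm high. Roof 34 to 38 mm above the table, over the rear only, from 42 mm behind the mouth; the front is open above. Origin on the table, middle of the mouth; x into the bay, y left, z up
- bay2_stop (a point): the foot of the back stop's inner face of the bay with two black studs, at the middle of its width, 64 mm behind the mouth along the bay's x; same axes as the bay
- bay3: fixed bay with three black studs (tops at 45 mm) on its roof, open at the front, no floor or sill; 70 mm wide inside, 64 mm deep to the back stop, side walls 5 mm thick, 34 mm high. Roof 34 to 38 mm above the table, over the rear only, from 42 mm behind the mouth; the front is open above. Origin on the table, middle of the mouth; x into the bay, y left, z up
- bay3_stop (a point): the foot of the back stop's inner face of the bay with three black studs, at the middle of its width, 64 mm behind the mouth along the bay's x; same axes as the bay
- loader: the loader's fixed beam, 60 x 270 x 45 mm (with a bar 300 mm long to 57 mm high on top), right behind the three bays, which stand side by side at 82 mm pitch in front of it, in an order that changes; origin at the centre of its underside, x away from the bays' mouths
- carton: bystander: small white soap carton, 46 x 40 x 34 mm, origin at the centre of its underside
- oval_soap: bystander: oval soap 58 (along its x) x 38 x 24 mm, origin at the centre of its underside
- tape: bystander: roll of brown tape lying flat, 54 mm in diameter, 22 mm high, origin at the centre of its underside
- oval_stack: bystander: two oval soaps stuck one on the other, 58 (along x) x 38 x 48 mm, origin at the centre of the underside
- jar: bystander: closed squat jar, 64 mm in diameter, 45 mm high, origin at the centre of its underside
- scraper: bystander: flat hand scraper with handle, lying at the left, about 250 mm long along its x, less than 30 mm high
Things that resemble listed ones, but are neither listed nor needed, are in the scene too. Leave any orange look-alike of the bay1 alone.

How it is judged:
On the way, in this order (a step that is already met when the one before it is completed fails the run):
1. the square soap is fully home in bay 1 (x of soap_square in the frame of bay1 above 0.034 m and y of soap_square in the frame of bay1 between -0.02 and 0.02 m and height (world z) of soap_square below 0.006 m and linear speed of soap_square below 0.02 m/s), for 0.2 s.
2. the large round soap is fully home in bay 2 (x of soap_large in the frame of bay2 above 0.029 m and y of soap_large in the frame of bay2 between -0.02 and 0.02 m and height (world z) of soap_large below 0.006 m and linear speed of soap_large below 0.02 m/s), for 0.2 s.
3. the small round soap is fully home in bay 3 (x of soap_small in the frame of bay3 above 0.036 m and y of soap_small in the frame of bay3 between -0.02 and 0.02 m and height (world z) of soap_small below 0.006 m and linear speed of soap_small below 0.02 m/s), for 0.2 s.
At the end, for the whole second after the job is handed in: The square soap is in the one-stud bay, the large round one in the two-stud bay and the small round one in the three-stud bay, loaded in that order, each flat on the table, at rest, within 5 mm of touching the back stop and within 20 mm of the bay's middle line (all of step 1 and all of step 2 and all of step 3).
It fails at once if a soap of the set is lifted more than 12 mm off the table or tipped by more than 20 degrees (height (world z) of any of soap_square, soap_large, soap_small above 0.012 m or angle between any of soap_square, soap_large, soap_small's own z axis and vertical above 0.35 rad).
It fails at once if a bystander (carton, oval soap, tape, stack of ovals, jar or scraper) is shifted by more than 15 mm (distance of any of carton, oval_soap, tape, oval_stack, jar, scraper from where it was at the start of the episode above 0.015 m).
It also fails if it takes over 72 s, if anything falls off the work surface, if the arm or the gripper's body presses on something with over 40 N, if the wrist force passes 120 N, or if a joint passes its speed limit or range.

## Robot

A 6-joint arm with a two-finger parallel gripper is mounted at the origin on the work surface. World frame = base frame: x ahead of the robot, y to its left, z up, the work surface at z = 0. Lengths are in m, angles in rad, forces in N, time in s.
With the tool pointing down it reaches from about 0.375 to 0.925 m from the base axis. Payload 5.7 kg.
Tool frame: the origin (TCP) lies midway between the tips of the shut fingers; the grasp point (between the pads) lies 19 mm behind it; z points along the fingers, y is the line along which they close (so a half turn about z gives the same grasp; the last joint's range is limited). The gripper opens to 88 mm and grips with 3 to 60 N. Pads are 20 mm wide; open, the fingers measure 115 mm over their backs; the gripper's body (75 mm by 178 mm) begins 61 mm behind the grasp point.
Start: joints at [-1.316, 0.359, 1.51, -0, 1.272, -0.115], TCP at [0.217, -0.559, 0.223] pointing down, gripper open.
Joint ranges: [-2.97, 2.97], [-1.01, 2.36], [0.21, 2.38], [-0.96, 4.11], [0.2, 2.71], [-2.98, 2.98]. Speed limits (rad/s): [2.39, 2.39, 3.14, 3.14, 3.14, 3.14].

## Interface

Orientations are given as a unit quaternion [x, y, z, w].
In Python, from bench import move_ptp, servo_line, goto_joints, move_gripper, sleep, inverse_kinematics, capture, PlanningError, close_job, spot_in, silhouettes, current_clock, current_joint_pos, current_qvel, current_joint_torque, current_position, current_orientation, current_force, current_torque, current_finger_gap, current_grip_force gives the robot as it stands. Calls block until the motion is done:
- move_ptp(position, orientation): joint-space move of the TCP to a pose.
- servo_line(position, orientation=None, rate=0.15, contact_N=None): straight line of the TCP; orientation=None keeps the orientation; rate is the mean speed in m/s. With contact_N (N) it stops when the force on the tool has changed by that much, and returns True; else False.
- goto_joints(angles): joint-space move.
- move_gripper(opening): finger opening in m; the grip force is fixed at half the most; returns when the fingers have stopped.
- sleep(seconds).
- inverse_kinematics(position, orientation): joint angles nearest the present ones, or None.
- capture(name): name is "side" or "top" or "wrist"; returns a dict with "image" (420x560x3 uint8, blue, green, red), "range_z" (420x560 float32, m along the optical axis (not along the pixel's ray), 0 where there is no reading), "intrinsics" (3x3 intrinsics, pixels), "R" (3x3) and "t" (3): a world point X has camera coordinates R X + t. Camera axes: x right, y down, z forward; pixel columns grow to the right and rows downward; lengths in m; the calibration is good to about 2 mm. A picture is of the moment at which its call begins.
A pose or a line that the arm cannot do raises PlanningError and nothing moves.
- close_job(): hands the job in; it is judged then, once.
Trained networks look in the newest picture that a camera, given by its name, has taken for a name from the list of things; names that differ only in an ending like _2 or _b are one class to them, and where a whole thing is asked for, a point or a joint stands for the part that bears it (a point fixed in the world has none). Each returns a list of dicts, best first, with "conf" (0 to 1); they miss things now and then, are a little off and sometimes report something else, mostly with a low value. They report only what shows in the picture. A call takes as long as a camera call. They do not tell look-alikes from the thing itself.
- spot_in(camera, query): "xy" ([column, row] in pixels, amid what is visible of it).
- silhouettes(camera, query): "region" (420x560 bool, what is visible of it) and "xy" ([column, row] in pixels, amid what is visible of it).
Readings, each from a call of its own:
- current_clock(): time.
- current_joint_pos(): joint angles.
- current_qvel(): joint speeds.
- current_joint_torque(): joint torques, N m.
- current_position(): TCP position.
- current_orientation(): TCP orientation.
- current_force(): force on the tool from outside, world axes, zero at the start.
- current_torque(): the same for the moment, N m.
- current_finger_gap(): finger opening in m.
- current_grip_force(): force on a finger pad.
Only numpy, scipy, OpenCV 4.12 (cv2) and the standard library are available. Lean on these libraries where they do the work, as an engineer would, in place of code of your own. Each camera call takes 0.05 s, during which the arm holds its last target. There are 200 camera calls.

## Working session

There is one attempt and no reset: what is moved stays moved. The work goes in short steps, each a Python script; the robot and the scene stay as the last script left them, time stands still between calls to the robot, and variables do not carry over. Pictures are saved under pics/ and viewed, at most 10 in all, crops included, and the job is handed in when it is done.

```bash
mkdir -p pics; ls; cat > h.py <<'E'
import numpy as np, cv2
from bench import *
def cloud(c):
    K=c["intrinsics"];z=c["range_z"];v,u=np.mgrid[:z.shape[0],:z.shape[1]]
    P=np.stack([(u-K[0,2])/K[0,0]*z,(v-K[1,2])/K[1,1]*z,z],-1)
    W=(P-c["t"])@c["R"]   # R^T (P-t)
    W[z<=0]=np.nan
    return W
E
python3 - <<'E'
from h import *
for n in ["top","side"]:
    c=capture(n);cv2.imwrite(f"pics/{n}0.png",c["image"]);np.savez(f"{n}0.npz",**c)
    W=cloud(c);print(n,-c["R"].T@c["t"],np.nanmin(W.reshape(-1,3),0),np.nanmax(W.reshape(-1,3),0))
    for q in ["soap_square","soap_large","soap_small","bay1","bay2","bay3","loader","carton","oval_soap","tape","oval_stack","jar","scraper"]:
        for d in silhouettes(n,q)[:4]:
            m=d["region"];p=W[m];p=p[~np.isnan(p[:,0])]
            if len(p)==0: print(q,d["conf"],d["xy"],"nodepth");continue
            zt=np.percentile(p[:,2],95);t=p[p[:,2]>zt-0.006]
            r=cv2.minAreaRect((t[:,:2]*1000).astype(np.float32))
            print(q,round(d["conf"],2),np.round(d["xy"]),"n",len(p),"ztop",round(zt,3),"rect",np.round(r[0]),np.round(r[1]),round(r[2]))
print(current_clock())
E
```

```text
pics
top [ 0.41233626 -0.00569671  1.35338203] [-0.00308161 -1.3300026  -0.77669393] [1.63735227 1.25657372 0.89612124]
soap_square 0.71 [283. 244.] n 328 ztop 0.029 rect [453. -17.] [49. 49.] 66
soap_large 0.74 [198. 248.] n 403 ztop 0.029 rect [448. 215.] [56. 55.] 23
soap_small 0.43 [406. 290.] n 342 ztop 0.051 rect [ 335. -354.] [39. 56.] 33
bay1 0.97 [233. 166.] n 451 ztop 0.044 rect [682. 111.] [37. 81.] 12
bay1 0.89 [382. 199.] n 421 ztop 0.042 rect [ 571. -298.] [81. 62.] 74
bay1 0.83 [349. 157.] n 452 ztop 0.042 rect [ 682. -215.] [70. 80.] 6
bay1 0.82 [298. 163.] n 402 ztop 0.043 rect [694. -54.] [30. 80.] 5
bay2 0.97 [233. 166.] n 451 ztop 0.044 rect [682. 111.] [37. 81.] 12
bay2 0.89 [382. 199.] n 421 ztop 0.042 rect [ 571. -298.] [81. 62.] 74
bay2 0.83 [349. 157.] n 452 ztop 0.042 rect [ 682. -215.] [70. 80.] 6
bay2 0.82 [298. 163.] n 402 ztop 0.043 rect [694. -54.] [30. 80.] 5
bay3 0.97 [233. 166.] n 451 ztop 0.044 rect [682. 111.] [37. 81.] 12
bay3 0.89 [382. 199.] n 421 ztop 0.042 rect [ 571. -298.] [81. 62.] 74
bay3 0.83 [349. 157.] n 452 ztop 0.042 rect [ 682. -215.
[... 1931 characters left out ...]
2.] n 446 ztop 0.043 rect [687.  28.] [34. 84.] 3
loader 0.77 [213. 198.] n 1963 ztop 0.059 rect [743.  30.] [ 34. 300.] 4
carton 0.96 [162. 307.] n 637 ztop 0.036 rect [561. 364.] [49. 40.] 14
oval_soap 0.67 [272. 262.] n 431 ztop 0.026 rect [477. 110.] [56. 39.] 79
oval_soap 0.2 [177. 398.] n 2034 ztop 0.02 rect [325. 349.] [139.  19.] 64
tape 0.87 [337. 219.] n 349 ztop 0.023 rect [ 448. -109.] [51. 51.] 15
tape 0.55 [273. 262.] n 415 ztop 0.026 rect [477. 110.] [56. 39.] 79
tape 0.38 [257. 185.] n 350 ztop 0.041 rect [674. -57.] [80. 62.] 86
jar 0.66 [371. 149.] n 373 ztop 0.047 rect [ 539. -445.] [52. 52.] 27
scraper 0.87 [180. 398.] n 2282 ztop 0.019 rect [332. 363.] [172.  20.] 65
1.4
```

```bash
python3 - <<'E'
import cv2
a=cv2.imread("pics/top0.png")[110:320,90:470];cv2.imwrite("pics/a.png",cv2.resize(a,(796,440),interpolation=3))
a=cv2.imread("pics/side0.png")[120:320,130:440];cv2.imwrite("pics/b.png",cv2.resize(a,(797,514),interpolation=3))
E
```

```text
(no output)
```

View pics/a.png

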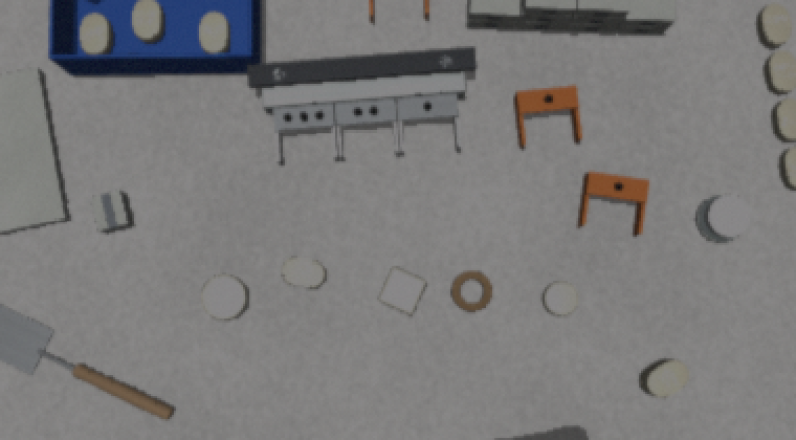

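View pics/b.png

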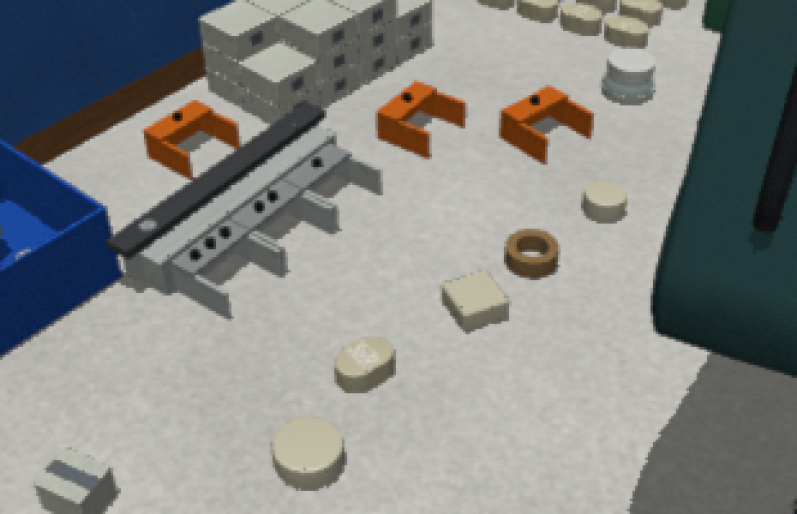

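Left to right, the bays are three, two and one studs (top crop columns 303, 365 and 428, row ~110). The large soap is at (225,297), the square at (402,290) and the small round at (561,298). The orange look-alikes are off to the right. Next I'll take a close wrist view of the loader for exact bay geometry.

```bash
cat >> h.py <<'E'
from scipy.spatial.transform import Rotation as Ro
def quat(yaw): return (Ro.from_euler('z',yaw)*Ro.from_euler('x',np.pi)).as_quat()
E
python3 - <<'E'
from h import *
print(Ro.from_quat(current_orientation()).as_matrix().round(2).tolist())
for yaw in (0.07,0.07+np.pi): print(inverse_kinematics([.55,.03,.40],quat(yaw)))
move_ptp([.56,.03,.40],quat(0.07))
c=capture("wrist");cv2.imwrite("pics/w.png",c["image"]);np.savez("w.npz",**c)
W=cloud(c);print("cam",-c["R"].T@c["t"])
P=W.reshape(-1,3);P=P[~np.isnan(P[:,0])]
print("table z",np.median(P[np.abs(P[:,2])<.01,2]))
T=P[(P[:,2]>.05)&(P[:,2]<.065)&(P[:,0]>.7)]
r=cv2.minAreaRect((T[:,:2]*1000).astype(np.float32));print("bar",r)
for q in ["soap_square","soap_large","soap_small","bay1"]:
    for d in silhouettes("wrist",q)[:4]:
        p=W[d["region"]];p=p[~np.isnan(p[:,0])]
        zt=np.percentile(p[:,2],90);t=p[abs(p[:,2]-zt)<.006]
        r=cv2.minAreaRect((t[:,:2]*1000).astype(np.float32));print(q,d["conf"],np.round(d["xy"]),zt.round(3),r)
print(current_clock())
E
```

```text
[[0.93, 0.36, -0.0], [0.36, -0.93, 0.0], [0.0, -0.0, -1.0]]
[-7.09238474e-02  1.76169015e-01  1.33644744e+00 -4.44089210e-16
  1.62897620e+00  1.42987248e+00]
[-0.07092385  0.17616901  1.33644744  0.          1.6289762  -1.71172017]
cam [0.63499295 0.03462954 0.56327661]
table z 0.0011969082198881149
bar ((765.29150390625, 34.6683349609375), (71.27249145507812, 786.15869140625), 3.9916951656341553)
soap_square 0.87 [303. 224.] 0.027 ((453.4462585449219, -18.341018676757812), (49.875755310058594, 49.84144592285156), 64.44540405273438)
soap_square 0.27 [173. 219.] 0.027 ((448.93914794921875, 214.94569396972656), (56.905574798583984, 58.147117614746094), 7.374068260192871)
soap_large 0.72 [174. 219.] 0.027 ((448.7276611328125, 214.11102294921875), (56.96908950805664, 57.10207748413086), 1.0268611907958984)
soap_small 0.83 [414. 236.] 0.027 ((441.51153564453125, -223.1665496826172), (39.66060256958008, 41.831138610839844), 49.558685302734375)
bay1 0.83 [344.  92.] 0.041 ((674.103515625, -55.629547119140625), (70.41191101074219, 81.7958755493164), 3.9341351985931396)
bay1 0.82 [473. 171.] 0.04 ((564.171875, -299.4796447753906), (82.58863830566406, 70.45870208740234), 80.21934509277344)
bay1 0.81 [234.  90.] 0.042 ((663.68896484375, 107.0014877319336), (68.83193969726562, 80.02140045166016), 3.935944080352783)
bay1 0.69 [441.  94.] 0.041 ((681.6923217773438, -216.3008270263672), (71.31214904785156, 80.58676147460938), 5.175682544708252)
4.15
```

View pics/w.png

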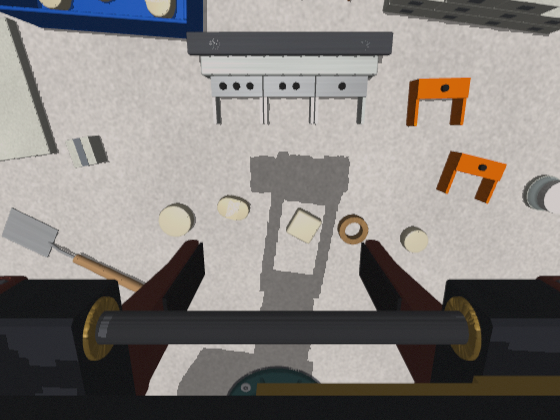

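The wrist view gives the bays at (234,90), (290,88) and (344,92), yaw 0.069. The mouths are about (0.6395,-0.058), (0.6345,0.023) and (0.6295,0.105). I'll do the square first.

```bash
cat >> h.py <<'E'
PSI=0.0688; N=np.array([np.cos(PSI),np.sin(PSI)]); L=np.array([-N[1],N[0]])
M={1:np.array([.6395,-.058]),2:np.array([.6345,.0233]),3:np.array([.6295,.1046])}
def B(b,x,y=0): return M[b]+x*N+y*L
def inB(b,p): d=np.array(p)[:2]-M[b]; return np.round([d@N,d@L],4)
Z=.004
def p3(p,z): return [float(p[0]),float(p[1]),z]
def grasp(c,yaw,opening):
    q=quat(yaw)
    move_gripper(opening); move_ptp(p3(c,.09),q); servo_line(p3(c,Z),q,rate=.08)
    move_gripper(0.0); print("gap",current_finger_gap(),"grip",current_grip_force(),"t",current_clock())
def release_back(size,push_gap=.028,back=.06):
    p=np.array(current_position()); q=quat(PSI)
    move_gripper(size+.014); servo_line([p[0],p[1],.055],rate=.12)
    p2=p[:2]-back*N
    servo_line(p3(p2,.055),rate=.15); move_gripper(push_gap); servo_line(p3(p2,Z),rate=.1)
def push(b,xend,N_=6,rate=.05,y=0):
    hit=servo_line(p3(B(b,xend,y),Z),quat(PSI),rate=rate,contact_N=N_)
    print("hit",hit,"tcp in bay",inB(b,current_position()),"F",np.round(current_force(),1),"t",current_clock())
    return hit
def look(b,name,fn):
    c=capture("top"); W=cloud(c)
    for d in silhouettes("top",name)[:3]:
        p=W[d["region"]];p=p[~np.isnan(p[:,0])]
        print(name,round(d["conf"],2),"bay xy",inB(b,np.mean(p,0)) if len(p) else None, "max x",inB(b,p[np.argmax(p[:,:2]@N)]))
    x,y=map(int,(c["intrinsics"]@(c["R"]@np.array([.66,.02,.03])+c["t"]))[:2]/(c["R"]@np.array([.66,.02,.03])+c["t"])[2])
    cv2.imwrite(fn,cv2.resize(c["image"][y-50:y+80,x-90:x+110],None,fx=4,fy=4,interpolation=cv2.INTER_CUBIC))
E
python3 - <<'E'
from h import *
grasp([.4525,-.018],-.44,.080)
servo_line(p3(B(1,-.033),Z),quat(PSI),rate=.08)
print("gap",current_finger_gap(),inB(1,current_position()))
release_back(.05)
push(1,.010)
p=current_position(); servo_line(p3(np.array(p[:2])-.02*N,Z)); print(current_clock())
servo_line(p3(B(1,-.06),.12)); move_ptp([.42,.0,.2],quat(0.07))
look(1,"soap_square","pics/s1.png"); print(current_clock())
E
```

```text
gap 0.04976236855306548 grip 30.00042289495468 t 7.5833
gap 0.04982495241238414 [-0.0343  0.0005]
hit True tcp in bay [-0.002   0.0002] F [ 1.4 -0.7 -1.4] t 14.3583
14.6417
soap_square 0.76 bay xy [0.0252 0.0008] max x [ 0.0417 -0.0036]
16.4917
```

View pics/s1.png

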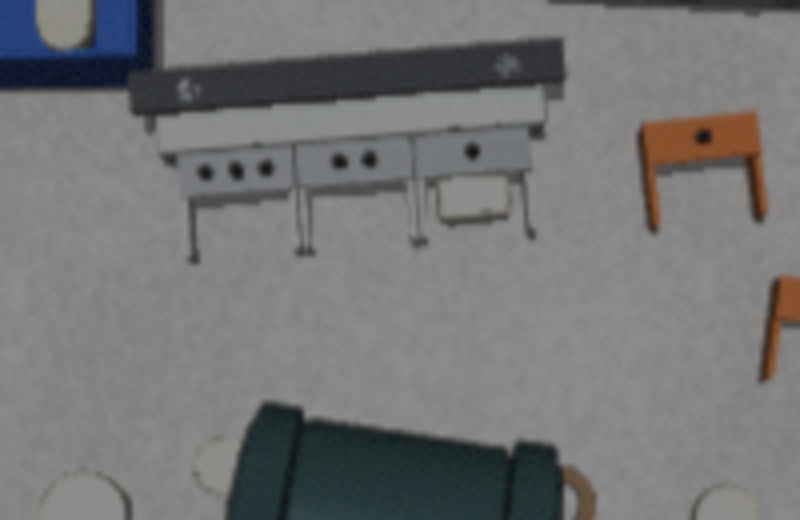

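The square soap sits under the one-stud roof (columns 440–508, front edge row ~222). I'll push once more with a higher threshold to make sure it is home.

```bash
python3 - <<'E'
from h import *
move_ptp(p3(B(1,-.045),.06),quat(PSI)); servo_line(p3(B(1,-.045),Z),rate=.12)
push(1,-.012,50,.12)
push(1,.012,18,.03)
p=current_position(); servo_line(p3(np.array(p[:2])-.02*N,Z)); servo_line(p3(B(1,-.06),.10))
# large soap
grasp([.4488,.2145],PSI,.088)
servo_line(p3([.575,.20],Z),quat(PSI),rate=.12)
servo_line(p3(B(2,-.042),Z),quat(PSI),rate=.12)
print("gap",current_finger_gap(),inB(2,current_position()))
release_back(.06,back=.065)
push(2,-.012,50,.1)
push(2,.008,18,.03)
p=current_position(); servo_line(p3(np.array(p[:2])-.02*N,Z)); servo_line(p3(B(2,-.06),.10))
print(current_clock())
E
```

```text
hit False tcp in bay [-0.0117 -0.    ] F [-0.1 -0.5 -0.5] t 18.4583
hit True tcp in bay [-0.0021  0.0003] F [0.5 0.4 0.6] t 19.0
gap 0.05904257814813619 grip 30.00055039068684 t 24.1083
gap 0.058926760895498705 [-0.0422 -0.0013]
hit False tcp in bay [-0.0128  0.0001] F [ 1.5 -0.7  0.8] t 31.2
hit True tcp in bay [-0.0077  0.0002] F [-0.7 -1.4 -0.1] t 31.6333
32.7417
```

Both stops agree with the geometry: a second, harder push stopped the square at the same point, and both show the same ~5 mm offset. Now the small soap.

```bash
python3 - <<'E'
from h import *
move_gripper(.076)
grasp([.4395,-.2245],PSI,.076)
servo_line(p3([.56,-.15],Z),quat(PSI),rate=.12)
servo_line(p3(B(3,-.036),Z),quat(PSI),rate=.14)
print("gap",current_finger_gap(),inB(3,current_position()))
release_back(.046)
push(3,-.008,50,.1)
push(3,.020,18,.03)
p=current_position(); servo_line(p3(np.array(p[:2])-.025*N,Z)); servo_line(p3(B(3,-.06),.10)); move_ptp([.40,.0,.2],quat(0.07))
for b,n in [(1,"soap_square"),(2,"soap_large"),(3,"soap_small")]: look(b,n,"pics/s3.png")
print(current_clock())
E
```

```text
gap 0.04532425710227431 grip 30.000411844812334 t 36.7417
gap 0.04543529394835148 [-0.0365  0.0009]
hit False tcp in bay [-0.0089  0.    ] F [-0.1  0.  -0.6] t 44.0083
hit True tcp in bay [ 0.0073 -0.    ] F [-0.7 -0.7  0. ] t 44.6917
soap_square 0.64 bay xy [0.0257 0.0029] max x [ 0.0419 -0.0008]
soap_large 0.63 bay xy [0.0227 0.0002] max x [ 0.0419 -0.0204]
47.0333
```

View pics/s3.png

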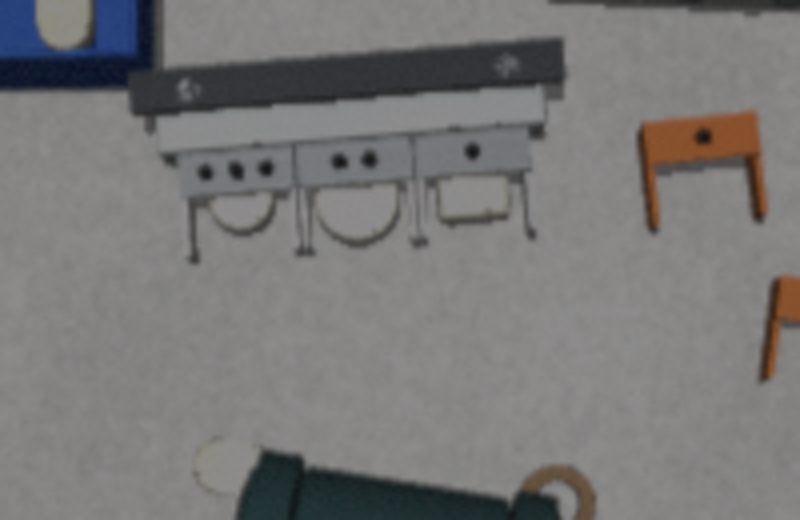

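The picture shows all three soaps seated under the right roofs: small at (242,205), large at (358,212) and square at (473,198). The stop positions differ from the geometry by the same ~5.5 mm in all three bays.

```bash
python3 -c "
from bench import *
print(close_job())"
```

```text
the job is handed in; nothing more can be done
None
```

The job is handed in: all three soaps were slid flat, in order, against their back stops (square in bay 1, large round in bay 2, small round in bay 3) with about 47 s of the 72 s used; the judge's verdict was not shown.

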